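# Raise the screening deck to its height mark with the wedge

### The job

Draw the plain wooden wedge out from under the low steel stand by its thin end, put it down and let go, then take it by its thick end and push it thin end first along the bench between the guide rails, past the sprung catch and in under the free edge of the screening deck. Stop when the deck's pointer is level with the tip of the height mark and the catch has sprung back behind the wedge, and leave the wedge there flat on the bench, holding the deck up. Move the deck with the wedge alone, never by hand, and leave the height mark, the jar, the carton, the tape roll, the plain block and the wrench where they are.

Things in the scene. Friction and masses are not known exactly. Their poses are not given: they have to be found in the camera images.
- wedge_center (a point): Centre of the loose wooden wedge (about 0.13 kg): half-way along, mid-width, 13.5 mm above its flat underside. 180 mm long, 40 mm wide with upright parallel sides. x: along it towards the thin end, y across, z up. At the start it lies flat on the bench, thick half hidden under the stand, about 90 mm of the thin half sticking out in front.
- wedge_tip (a point): Middle of the wedge's thin end face (6 mm high), 3 mm above its underside, 90 mm along +x from the wedge's centre. The top slopes evenly: height = 6 mm + 0.2333 x distance from the thin end. The wedge balances about 115 mm from the thin end.
- wedge_heel (a point): Middle of the wedge's square thick end face (48 mm high), 24 mm above its underside, 90 mm along -x from the wedge's centre.
- stand: Low fixed stand of sheet steel, 130 mm deep (x), 150 mm wide (y), 64 mm high: a top 8 mm thick on two 6 mm side walls, open in front (its -x side) and behind, 56 mm clear height and 138 mm clear width below. Origin: centre of its footprint, at bench level. A carton stands on it, towards the back.
- frame: Fixed aluminium frame of the screening deck. Origin: at bench level straight below the middle of the deck's foot bar. x: the way the wedge is pushed in (level, towards the deck's hinge); z up. It has no floor: the wedge slides on the bench. Friction holds the wedge where it is left.
- channel (a point): Mouth of the wedge channel: bench level, on its centre line, at frame x = -150 mm, y = 0; axes as the frame's. The channel runs along +x, 46 mm wide. Rails 12 mm high, 10 mm thick: at +y from frame x = -125 to -15 mm (flared outwards from -150), at -y from -91 to -15 mm behind the catch. All beside it is below 15 mm: the wedge can be held by its sides above 16 mm all the way.
- foot (a point): Middle of the deck's foot: a round 12 mm steel bar along y under its free edge, directly above the frame's origin. At rest its underside is 12 mm above the bench. A wedge slid along the bench meets it about 26 mm after its tip has passed frame x = 0; then it and the pointer rise about 0.23 mm per mm of push.
- deck: Hinged steel screening deck, a shallow tray 160 mm wide with a grey drive box at the hinge end, about 0.75 kg. Origin: middle of its hinge axis (along y) at frame x = 240 mm, 30 mm up. It begins at frame x = -10 mm; its walls there are 42 mm above the bench at rest. Only this free edge can rise.
- pointer (a point): Tip of the deck's pointer: middle of the outer end of a flat steel tongue 16 mm wide and 3 mm thick that sticks out sideways from the free edge of the deck towards the gauge post. It rises with the deck.
- mark_tip (a point): Tip of the height mark: middle of the edge, facing the pointer across a 4 mm gap, of a level flat steel tongue 3 mm thick, 14 mm wide and 47 mm long. The tongue sits on a dark collar clamped somewhere on the upright gauge post (frame x = 35, y = -124 mm, 85 mm high). The pointer is level when its tip is at this height; at rest it is 14 to 22 mm lower.
- catch (a joint): Swing (rad) of the sprung steel catch: a 48 mm arm, 12 mm high, on an upright pivot at frame x = -146, y = -34 mm, slanting into the channel the way of the push. 0 = sprung in, on its stop; positive = pushed aside by the wedge (about 0.2 to 0.45), which takes 2 to 3 N. It springs back by itself once the wedge's thick end is past its free end, and then blocks the way back.
- catch_end (a point): Free end of the catch, at frame x = -104 mm, y = -10 mm when sprung in, 6 mm above the bench.
- jar_center (a point): Bystander: closed jar 66 mm across and 110 mm high, its centre.
- carton: Bystander: cardboard carton 75 x 130 x 60 mm on the stand, centre of its underside.
- tape_roll: Bystander: roll of tape lying flat, 100 mm across, 24 mm high, centre of its underside.
- plain_block: Bystander: untapered wooden block 90 x 40 x 30 mm, centre of its underside.
- wrench: Bystander: wrench 190 mm long lying flat along its x axis.
There are look-alikes about, which are no part of the job. Leave any black or green look-alike of the part that bears wedge_center alone.

How it is judged:
On the way, in this order (a step that is already met when the one before it is completed fails the run):
1. the wedge is drawn out from under the stand, put down and let go (x of wedge_heel in the frame of stand below -0.065 m and contact force between the fingers and wedge below 0.1 N and linear speed of wedge below 0.02 m/s and height (world z) of wedge_center below 0.022 m), for 0.2 s.
2. the wedge, pushed along the channel, holds the catch aside (value of joint catch above 0.1 rad and x of wedge_tip in the frame of frame above -0.1 m and contact force between wedge and catch above 0.2 N), for 0.2 s.
At the end, for the whole second after the job is handed in: The deck rests on the wedge with its pointer within 3 mm of the height of the mark's tip; the wedge lies flat on the bench and still in the channel (thick end within 12 mm of its centre line), its thick end past the catch, and the catch has sprung back to 0 (below 0.05 rad) behind it (z of pointer in the frame of mark_tip between -0.003 and 0.003 m and value of joint catch below 0.05 rad and x of wedge_heel in the frame of frame above -0.107 m and y of wedge_heel in the frame of frame between -0.012 and 0.012 m and angle between wedge_center's own z axis and vertical below 0.05 rad and height (world z) of wedge_center below 0.018 m and contact force between wedge and deck above 0.3 N and linear speed of wedge below 0.01 m/s); the robot touches nothing.
It fails at once if the fingers press on the deck (more than 2 N) (contact force between the fingers and deck above 2 N).
It fails at once if the height mark is shifted (more than 3 mm) (distance of mark_tip from where it was at the start of the episode above 0.003 m).
It fails at once if the jar, carton, tape roll, plain block or wrench is shifted by more than 30 mm (distance of any of jar_center, carton, tape_roll, plain_block, wrench from where it was at the start of the episode above 0.03 m).
It also fails if it takes over 58 s, if anything falls off the work surface, if the arm or the gripper's body presses on something with over 40 N, if the wrist force passes 120 N, or if a joint passes its speed limit or range.

### The arm

A 7-joint arm with a two-finger parallel gripper is mounted at the origin on the work surface. World frame = base frame: x ahead of the robot, y to its left, z up, the work surface at z = 0. Lengths are in m, angles in rad, forces in N, time in s.
With the tool pointing down it reaches from about 0.425 to 0.875 m from the base axis. Payload 9.9 kg.
Tool frame: the origin (TCP) lies midway between the tips of the shut fingers; the grasp point (between the pads) lies 19 mm behind it (manip.grasp_offset is the distance from the TCP to the grasp point, in m); z points along the fingers, y is the line along which they close (so a half turn about z gives the same grasp; the last joint's range is limited). The gripper opens to 85 mm and grips with 20 to 120 N. Pads are 22 mm wide; open, the fingers measure 114 mm over their backs; the gripper's body (76 mm by 85 mm) begins 54 mm behind the grasp point. The pads swing forward as they close: fully open they stand 13 mm farther back than shut.
Start: joints at [1.134, 0.576, 0.025, 1.437, -0.015, 1.129, -0.057], TCP at [0.233, -0.633, 0.231] pointing down, gripper open.
Joint ranges: [-2.76, 2.76], [-0.34, 2.15], [-1.52, 1.57], [0.19, 2.46], [-1.09, 4.23], [0.17, 1.99], [-2.82, 2.82]. Speed limits (rad/s): [2.22, 2.22, 3.01, 3.01, 3.14, 3.14, 3.14].

### API

Orientations are given as a unit quaternion [x, y, z, w].
In Python, from plant import manip, fingers, sense, optics gives the robot as it stands. Calls block until the motion is done:
- manip.goto(position, orientation): joint-space move of the TCP to a pose.
- manip.move_l(position, orientation=None, velocity=0.15): straight line of the TCP; orientation=None keeps the orientation; velocity is the mean speed in m/s.
- manip.move_j(angles): joint-space move.
- fingers.gripper_to(opening): opening from 0.0 (shut) to 1.0 (fully open); the grip force is fixed at half the most; returns when the fingers have stopped.
- manip.dwell(seconds).
- manip.ik(position, orientation): joint angles nearest the present ones, or None.
- sense(): the state.
- optics.snapshot(name): name is "scene" or "top" or "wrist"; returns a dict with "image" (420x560x3 uint8, red, green, blue), "depth" (420x560 float32, m along the optical axis (not along the pixel's ray), 0 where there is no reading), "camera_matrix" (3x3 intrinsics, pixels), "k1" (the pictures are not rectified: a ray, as slopes to the right and down, at radius r is drawn at 1 + k1 r^2 times it, then the intrinsics apply), "R" (3x3) and "t" (3): a world point X has camera coordinates R X + t. Camera axes: x right, y down, z forward; pixel columns grow to the right and rows downward; lengths in m; the calibration is good to about 2 mm. A picture is of the moment at which its call begins.
A pose or a line that the arm cannot do raises manip.IKError and nothing moves.
- manip.finish_job(): hands the job in; it is judged then, once.
The state is a dict: "clock": time; "q": joint angles; "joint_velocities": joint speeds; "joint_torque": joint torques, N m; "eef_pos": TCP position; "ee_rot": TCP orientation; "contact_force": force on the tool from outside, world axes, zero at the start; "moment": the same for the moment, N m; "opening": opening from 0.0 (shut) to 1.0 (fully open); "finger_force": force on a finger pad.
Only numpy, scipy, OpenCV 4.12 (cv2) and the standard library are available. Lean on these libraries where they do the work, as an engineer would, in place of code of your own. Each camera call takes 0.05 s, during which the arm holds its last target. There are 200 camera calls.

## Working session

There is one attempt and no reset: what is moved stays moved. The work goes in short steps, each a Python script; the robot and the scene stay as the last script left them, time stands still between calls to the robot, and variables do not carry over. Pictures are saved under pics/ and viewed, at most 10 in all, crops included, and the job is handed in when it is done.

```bash
mkdir -p pics; ls; cat > h.py <<'E'
import numpy as np, cv2
from plant import manip, fingers, sense, optics
def snap(n):
    s=optics.snapshot(n); np.savez(f'{n}.npz',**{k:np.asarray(v) for k,v in s.items()}); return s
def save(img,fn,scale=1): cv2.imwrite('pics/'+fn,cv2.resize(img[:,:,::-1],None,fx=scale,fy=scale,interpolation=cv2.INTER_CUBIC))
def und(s,uv):
    K=np.array(s['camera_matrix']);k=float(s['k1'])
    return cv2.undistortPoints(np.array(uv,float).reshape(-1,1,2),K,np.array([k,0,0,0,0.])).reshape(-1,2)
def plane(s,uv,z):
    R=np.array(s['R']);t=np.array(s['t']);c=-R.T@t
    d=np.c_[und(s,uv),np.ones(len(uv))]@R
    return c+d*((z-c[2])/d[:,2])[:,None]
def dpt(s,uv):
    R=np.array(s['R']);t=np.array(s['t']);uv=np.array(uv,int)
    z=np.array(s['depth'])[uv[:,1],uv[:,0]]
    return (np.c_[und(s,uv),np.ones(len(uv))]*z[:,None]-t)@R
def proj(s,X):
    x=(np.array(X,float).reshape(-1,3)@np.array(s['R']).T+np.array(s['t']));p=x[:,:2]/x[:,2:]
    p=p*(1+float(s['k1'])*(p**2).sum(1))[:,None];K=np.array(s['camera_matrix'])
    return p@K[:2,:2].T+K[:2,2]
E
python3 - <<'E'
from h import *
for n in('scene','top'):
    s=snap(n); save(s['image'],n+'0.png',1.4); print(n,-s['R'].T@s['t'],s['camera_matrix'][0],s['k1'])
print(sense())
E
```

```text
pics
scene [ 1.70200661 -0.14796885  0.91604157] [487.93210276   0.         273.41333139] 0.033283118009057845
top [ 0.44483425 -0.030785    1.38390631] [439.47029281   0.         281.20395847] 0.03754098174489034
{'clock': 0.1, 'q': array([ 1.13418411,  0.57641748,  0.02486958,  1.43780785, -0.01498711,
        1.12900075, -0.05650605]), 'joint_velocities': array([-0.00064262, -0.00087544, -0.00058824, -0.00481997,  0.00108298,
       -0.00017384, -0.00083538]), 'joint_torque': array([ 6.34784403e-03, -7.67305827e+01,  2.25810573e+00, -2.86606461e+01,
        1.58879411e-02,  8.60060711e-03, -3.24150699e-05]), 'eef_pos': array([ 0.23309255, -0.63305443,  0.23055563]), 'ee_rot': array([ 9.84479304e-01,  1.75499217e-01, -1.74366451e-04, -7.02986815e-04]), 'contact_force': array([ 0.41486201,  0.38296869, -0.59937268]), 'moment': array([-0.02237228, -0.01816913, -0.04140023]), 'finger_force': 0.0, 'opening': 0.9993205791737746}
```

View pics/scene0.png

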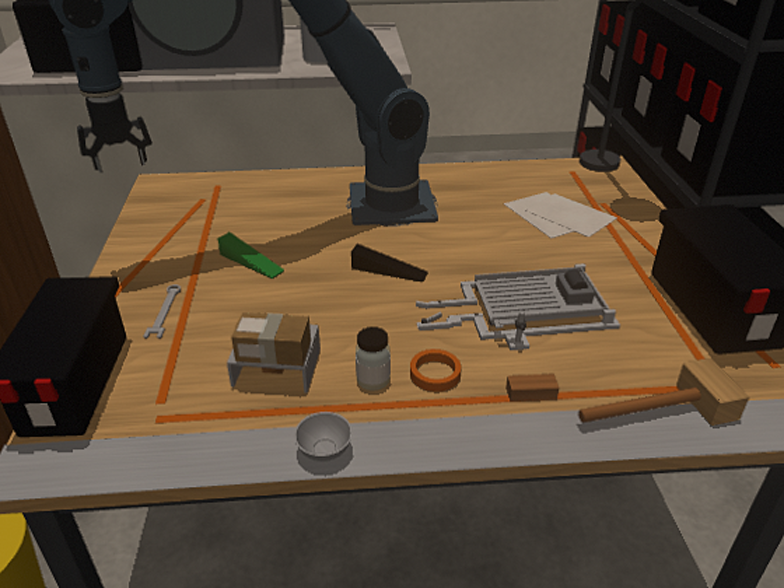

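View pics/top0.png

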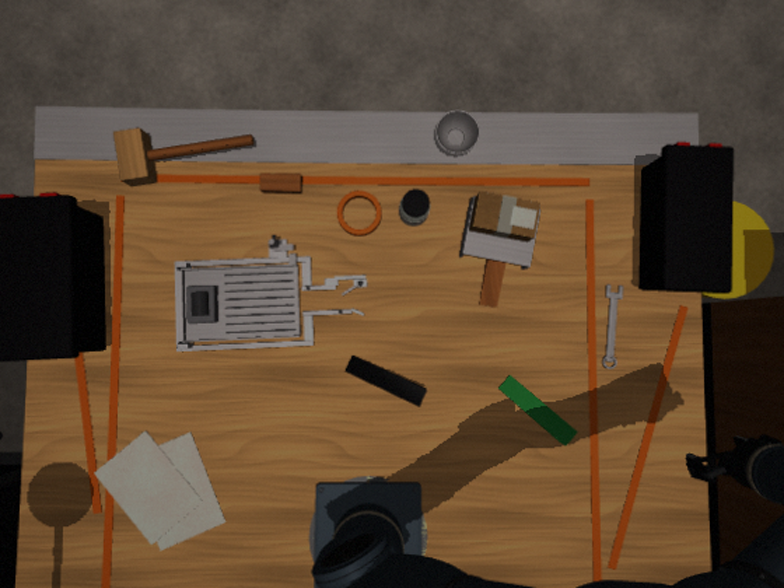

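The wooden wedge sticks out of the stand at about (492,285) in the top view (top0.png pixels). The black wedge at (386,380) and the green one at (538,410) are look-alikes, and the block at (281,183) has no taper. Only the wooden one is under the stand. The frame is at about (245,305), with its channel mouth at about (362,298), and the push direction is image-left. Next I'll get rough positions and look from close by.

```bash
python3 - <<'E'
from h import *
s=dict(np.load('top.npz'))
q=lambda l:np.array(l)/1.4
print('stand top',plane(s,q([(472,196),(462,255),(528,268),(540,205)]),.064).round(3).tolist())
print('wedge',plane(s,q([(484,262),(479,303),(497,306),(505,265)]),.006).round(3).tolist())
print('mouth tips',plane(s,q([(366,281),(362,314)]),.012).round(3).tolist())
print('frame outer',plane(s,q([(177,262),(177,350),(312,346),(312,258)]),.02).round(3).tolist())
print('post',plane(s,q([(275,242)]),.085).round(3).tolist())
print('jar,tape,block',plane(s,q([(414,205),(360,213),(281,183)]),.05).round(3).tolist())
a=cv2.resize(s['image'][125:225,310:400],(540,600),interpolation=2)[:, :400]
b=cv2.resize(s['image'][160:260,125:270],(870,600),interpolation=2)
save(b[:, 70:],'crop_frame.png')
# wrist trial poses
from scipy.spatial.transform import Rotation as Ro
st=sense();print(Ro.from_quat(st['ee_rot']).as_matrix().round(3).tolist())
w=snap('wrist');T=Ro.from_quat(st['ee_rot']).as_matrix()
c=-w['R'].T@w['t'];print('cam in tool',(T.T@(c-st['eef_pos'])).round(4),(T.T@w['R'].T).round(3).tolist(),w['camera_matrix'][0,0])
def dn(yaw): # tool y along world dir yaw
    y=np.array([np.cos(yaw),np.sin(yaw),0]);z=np.array([0,0,-1.]);x=np.cross(y,z);return Ro.from_matrix(np.c_[x,y,z]).as_quat()
for yaw in (0,np.pi,np.pi/2,-np.pi/2):
  for p in ([.56,-.27,.3],[.56,.2,.3]): 
    j=manip.ik(p,dn(yaw));print(yaw,p,None if j is None else np.round(j,2))
E
```

```text
stand top [[0.741, -0.224, 0.064], [0.612, -0.202, 0.064], [0.584, -0.344, 0.064], [0.722, -0.372, 0.064]]
wedge [[0.604, -0.259, 0.006], [0.511, -0.247, 0.006], [0.504, -0.287, 0.006], [0.597, -0.306, 0.006]]
mouth tips [[0.559, 0.007, 0.012], [0.485, 0.015, 0.012]]
frame outer [[0.598, 0.423, 0.02], [0.405, 0.418, 0.02], [0.414, 0.125, 0.02], [0.609, 0.127, 0.02]]
post [[0.635, 0.198, 0.085]]
jar,tape,block [[0.723, -0.098, 0.05], [0.705, 0.02, 0.05], [0.77, 0.193, 0.05]]
[[0.938, 0.346, -0.001], [0.346, -0.938, 0.001], [-0.0, -0.001, -1.0]]
cam in tool [ 0.074  -0.0004 -0.1426] [[0.001, -0.957, -0.29], [1.0, 0.001, 0.001], [-0.001, -0.29, 0.957]] 310.7328155344573
0 [0.56, -0.27, 0.3] [ 0.58  0.46 -0.33  1.47  0.15  1.24  0.23]
0 [0.56, 0.2, 0.3] [ 0.05  0.47 -0.75  1.53  0.33  1.26 -0.74]
3.141592653589793 [0.56, -0.27, 0.3] [ 0.09  0.48  0.47  1.49 -0.22  1.22 -2.56]
3.141592653589793 [0.56, 0.2, 0.3] [ 0.29  0.66 -1.29  1.53  0.63  1.44  2.11]
1.5707963267948966 [0.56, -0.27, 0.3] [ 0.81  0.52 -0.73  1.46  0.35  1.3   1.62]
1.5707963267948966 [0.56, 0.2, 0.3] [ 0.2   0.56 -1.05  1.53  0.49  1.34  0.68]
-1.5707963267948966 [0.56, -0.27, 0.3] [ 0.35  0.45  0.04  1.48 -0.02  1.22 -1.18]
-1.5707963267948966 [0.56, 0.2, 0.3] [-0.09  0.43 -0.5   1.54  0.22  1.23 -2.2 ]
```

View pics/crop_frame.png

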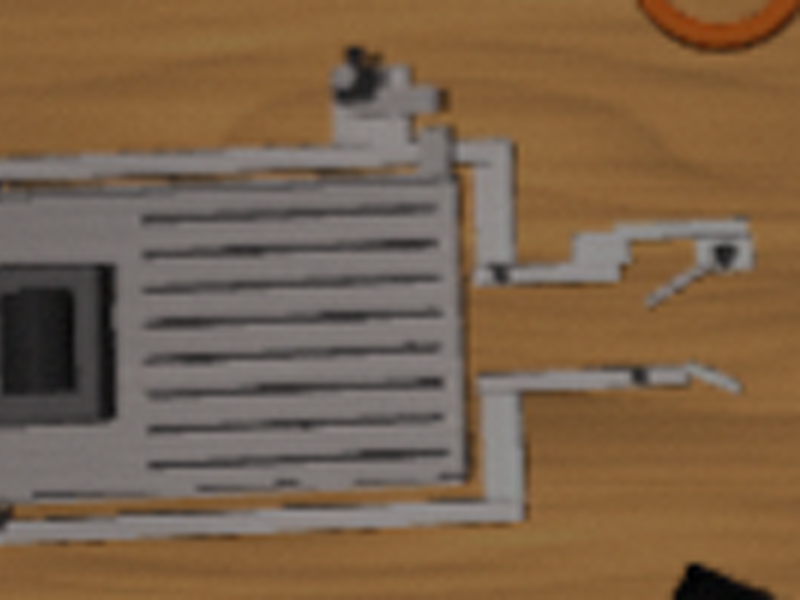

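The crop shows the slatted deck, with the pointer tongue at about (437,140) facing the mark tongue at (430,98) and the post at (355,85). The catch pivot is at (725,255) and its free end at (652,303). The rails are at (600,272) and (600,377). The channel runs toward world +y, tilted by about 2°.

```bash
cat >> h.py <<'E'
from scipy.spatial.transform import Rotation as Ro
def dn(yaw):
    y=np.array([np.cos(yaw),np.sin(yaw),0]);z=np.array([0,0,-1.]);return Ro.from_matrix(np.c_[np.cross(y,z),y,z]).as_quat()
E
python3 - <<'E'
from h import *
manip.goto([.53,-.27,.2],dn(np.radians(80.5)))
s=snap('wrist'); np.savez('w1.npz',**s)
a=s['image']
manip.goto([.56,.13,.27],dn(0.03))
s=snap('wrist'); np.savez('w2.npz',**s)
save(np.hstack([a,s['image']])[::1],'w12.png',800/1120); save(s['image'],'w2.png',1.4);print(sense()['clock'],sense()['q'].round(2))
save(a,'w1.png',1.4)
E
```

```text
3.6167 [-0.03  0.41 -0.41  1.64  0.18  1.13 -0.46]
```

View pics/w1.png

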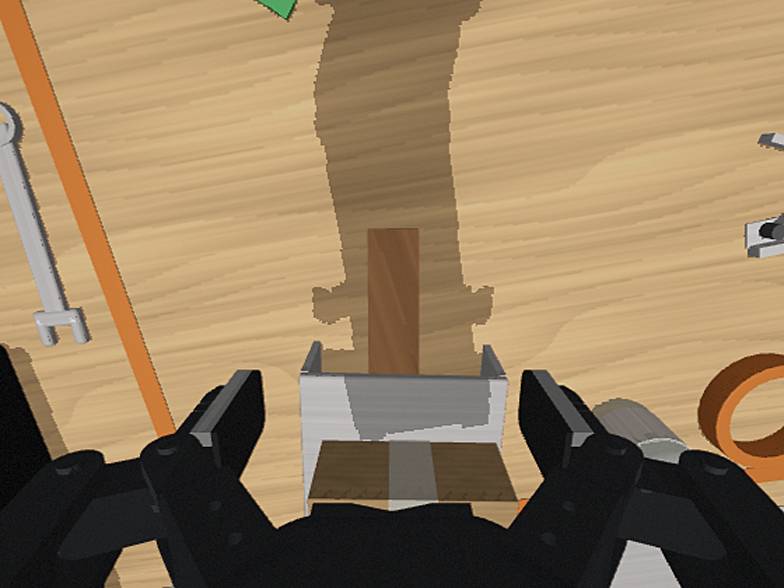

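View pics/w2.png

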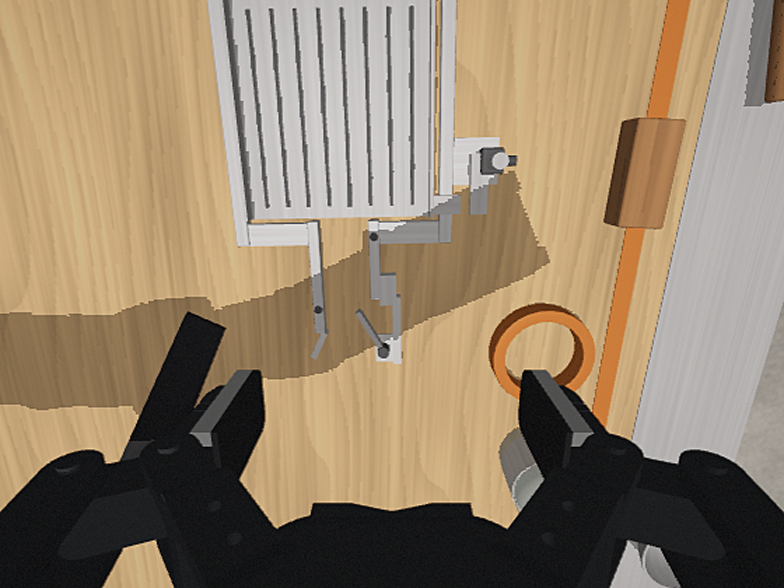

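The wrist views show the plain wooden wedge thin end out in front of the stand: tip corners at (368,229) and (419,229) in w1.png. In w2.png the catch pivot is at (383,351) and its free end at (360,312). The rails are at x≈319 and x≈373, the pointer end at (455,205) and the mark tongue at (480,200). Now I'll measure them.

```bash
python3 - <<'E'
from h import *
q=lambda l:np.array(l)/1.4
s=dict(np.load('w1.npz'))
im=s['image'];hsv=cv2.cvtColor(im,cv2.COLOR_RGB2HSV)
sub=np.zeros(im.shape[:2],bool);sub[150:266,250:315]=1
m=(((im[:,:,0].astype(int)-im[:,:,2])>45)&(im[:,:,1]<88)&sub).astype(np.uint8)
m=cv2.morphologyEx(m,cv2.MORPH_OPEN,np.ones((3,3)))
c=max(cv2.findContours(m,0,2)[0],key=cv2.contourArea);print('box',cv2.boundingRect(c))
for y in (166,180,210,240,258):
    xs=np.where(m[y])[0]
    if len(xs): 
        print(y,xs[0],xs[-1]+1,dpt(s,[((xs[0]+xs[-1])//2,y)]).round(4).tolist())
        d=dpt(s,[((xs[0]+xs[-1])//2,y)])[0,2]
        print('  edges',plane(s,[(xs[0]-.5,y),(xs[-1]+.5,y)],d)[:,:2].round(4).tolist())
print('tip',plane(s,q([(368,229),(419,229)]),.006).round(4).tolist())
print('stand front',plane(s,q([(301,377),(508,379)]),.064).round(4).tolist())
s=dict(np.load('w2.npz'))
P={'railP in a':(323,300,.012),'railP in b':(318,235,.012),'railN in a':(371,295,.012),'railN in b':(370,240,.012),'pivot':(383,351,.014),'catchend':(358,311,.012)}
for k,(u,v,z) in P.items(): print(k,plane(s,q([(u,v)]),z)[0].round(4),dpt(s,q([(u,v)]))[0].round(4))
D=s['depth']
# dense world map around pointer/mark
x0,x1,y0,y1=300,376,105,180
g=np.array([(u,v) for v in range(y0,y1) for u in range(x0,x1)])
z=dpt(s,g)[:,2].reshape(y1-y0,x1-x0)*1000
for v in range(y0,y1,3): print(v,' '.join('%3d'%a for a in z[v-y0,::2]))
E
```

```text
box (263, 164, 36, 102)
166 263 298 [[0.5075, -0.2666, 0.0065]]
  edges [[0.5043, -0.2853], [0.5106, -0.248]]
180 263 299 [[0.5219, -0.2691, 0.0104]]
  edges [[0.5187, -0.2878], [0.5252, -0.2493]]
210 263 299 [[0.5529, -0.2743, 0.0187]]
  edges [[0.5498, -0.2931], [0.5563, -0.2545]]
240 263 299 [[0.5848, -0.2797, 0.0256]]
  edges [[0.5816, -0.2986], [0.5881, -0.2597]]
258 264 299 [[0.6052, -0.282, 0.0279]]
  edges [[0.602, -0.3011], [0.6084, -0.2628]]
tip [[0.5019, -0.2845, 0.006], [0.5084, -0.2456, 0.006]]
stand front [[0.5894, -0.3459, 0.064], [0.6153, -0.2013, 0.064]]
railP in a [0.4963 0.0741 0.012 ] [0.4952 0.0742 0.0113]
railP in b [0.4926 0.137  0.012 ] [0.4924 0.138  0.0116]
railN in a [0.5425 0.0805 0.012 ] [0.5426 0.0819 0.0132]
railN in b [0.5407 0.1338 0.012 ] [0.5403 0.1343 0.0121]
pivot [0.5556 0.0232 0.014 ] [0.5547 0.0244 0.0144]
catchend [0.5302 0.0639 0.012 ] [0.5287 0.0617 0.0053]
105  28  28  26  28  42   0   0  10  11  12  12  12  10  10  10  11   9   9  10   9   9  10   9  59  59  59  58  59  60  59   0   0   0   0   0   0   0   0
108  29  28  28  27  42   0   0
[... 3012 characters left out ...]
   0   0   0   0   1   0   0   0   0   0   0   0   0   0   0   0   0   0   0
168  10   8  10   9   9  10   9  11  11  12  10  13   0   0   0  -1   0   0   0  -1   0   0   0   0   1  -1   0   0   0   0   1   1   0   0   1   0   1   0
171   8   8  10  11   8   9   8  11  12  12  12  11   0   0  -1   0   0   0   0   1   0   0   0   0   1   0   1   0   0   0   1   0   0   0   0  -2   0  -1
174   0   1   0   0   1  -1   0   0   0  -1   0   0   1   0   0   0   0   0   0   1   0   1  -1   0   0   0   0   0   0   0   0   0   0   0   2   0  -1   1
177   0  -1   0   0   1   0   0   1   0   0   0   0   1   0   0   0   0   0  -1   1   0   1  -1   0   0   0   0   1   0   0   0   0   1   1   0   1   0   0
```

```bash
python3 - <<'E'
from h import *
s=dict(np.load('w2.npz'))
g=np.array([(u,v) for v in range(100,180) for u in range(300,380)]);p=dpt(s,g)
post=p[(p[:,2]>.081)&(p[:,2]<.09)&(np.hypot(*(p[:,:2]-np.median(p[(p[:,2]>.081)&(p[:,2]<.09),:2],0)).T)<.02)]
mk=p[(g[:,0]>=338)&(g[:,0]<=346)&(g[:,1]>=129)&(g[:,1]<=148)]
pt=p[(g[:,0]>=314)&(g[:,0]<=326)&(g[:,1]>=142)&(g[:,1]<=149)]
print('post',np.median(post,0),len(post),'mark z',np.median(mk[:,2]),np.mean(mk[:,2]),'pointer z',np.mean(pt[:,2]),np.std(pt[:,2]),'ptr xy',pt.mean(0),'mk xy',mk.mean(0))
# grasp thin end and draw
ax=np.array([-.0977,.0154]);ax/=np.linalg.norm(ax);tip=np.array([.5052,-.2657]);yaw=np.arctan2(ax[1],ax[0])-np.pi/2
Q=dn(yaw);G=tip-.042*ax
manip.goto([*G,.10],Q); manip.move_l([*G,.001],velocity=.12); print(sense()['contact_force'])
fingers.gripper_to(0.3);st=sense();print(st['opening'],st['finger_force'],st['contact_force'])
E=G+.112*ax
manip.move_l([*E,.001],velocity=.1);st=sense();print(st['eef_pos'],E,st['opening'],st['finger_force'],st['contact_force'],st['clock'])
w=snap('top');save(w['image'][130:270,300:420],'drawn.png',4)
E
```

```text
post [0.63599153 0.20725292 0.08492884] 126 mark z 0.0569804012465913 0.060927957551990417 pointer z 0.03557788422744797 0.0007965003788486402 ptr xy [0.60758275 0.17098184 0.03557788] mk xy [0.62799132 0.1814981  0.06092796]
[ 0.37891659 -0.4209832   0.66866134]
0.4499360514397267 61.125454902648926 [-0.90869117 -0.06584094  5.29367371]
[ 0.43579391 -0.25480559  0.00166904] [ 0.43605373 -0.25480079] 0.455268031127315 61.65030598640442 [ 1.26472702 -1.50098415 11.39157014] 7.9667
```

View pics/drawn.png

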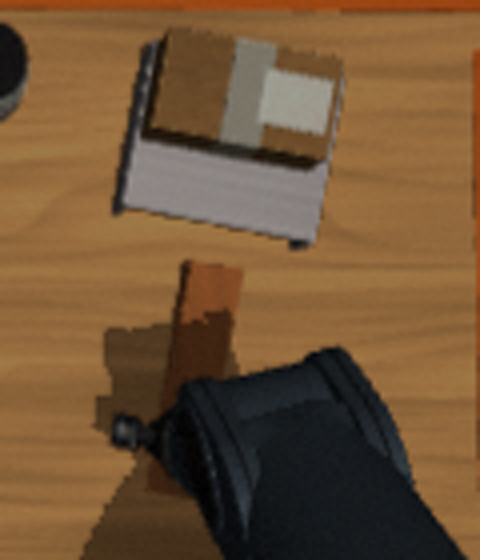

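The wedge is fully out: its heel is about 26 mm in front of the stand at (210,265) in the crop. Now I'll release it and look from above.

```bash
python3 - <<'E'
from h import *
fingers.gripper_to(1.0); manip.dwell(.35)
st=sense();print(st['finger_force'],st['contact_force']);p=st['eef_pos']
manip.move_l([p[0],p[1],.17],velocity=.2)
manip.goto([.48,-.26,.22],st['ee_rot'])
s=snap('wrist');np.savez('w3.npz',**s);save(s['image'],'w3.png',1.4);print(sense()['clock'])
im=s['image'].astype(int);m=(((im[:,:,0]-im[:,:,2])>35)&(im[:,:,1]<95))
g=np.argwhere(m)[:,::-1];P=dpt(s,g);k=(P[:,2]>.004)&(P[:,2]<.052)&(P[:,0]<.6)&(P[:,0]>.35)&(abs(P[:,1]+.27)<.06)
P=P[k];r=(P[:,2]-.006)/.2333
print(len(P));c=P[:,:2].mean(0);d=np.linalg.svd(P[:,:2]-c,full_matrices=False)[2][0];d*=-np.sign(d[0])
a=(P[:,:2]-c)@d;b=(P[:,:2]-c)@np.array([-d[1],d[0]])
print(c,d,np.degrees(np.arctan2(d[1],d[0])),np.percentile(a,[0.2,1,99,99.8]),np.percentile(b,[.5,99.5]),'fit',np.polyfit(a,P[:,2],1))
E
```

```text
0.0 [ 0.66631395  0.29213352 -0.25511296]
10.3083
6014
[ 0.48152523 -0.262205  ] [-0.98622424  0.16541386] 170.4787228913119 [-0.09093311 -0.08935937  0.08629751  0.08804073] [-0.01976328  0.01966565] fit [-0.23356177  0.02663986]
```

View pics/w3.png

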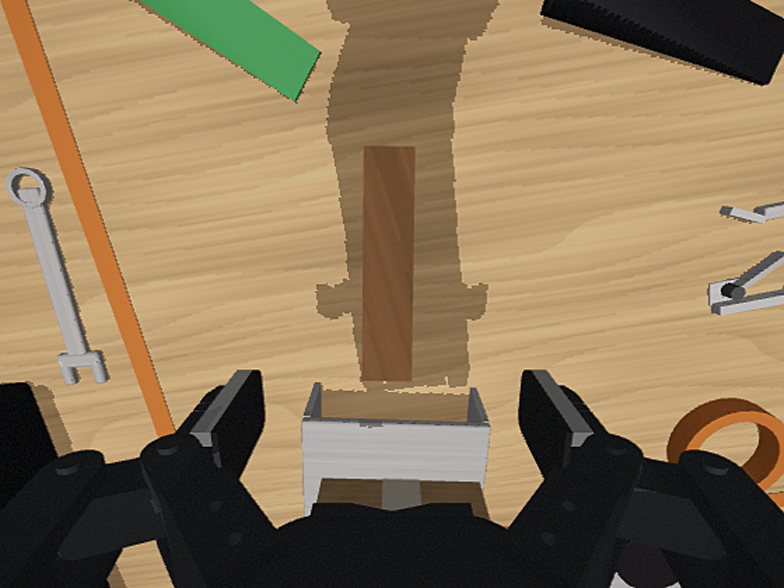

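The wedge lies free and flat: tip at (388,147), heel at (388,381), 180 mm long, 13.3° slope, axis at 170.5°. Those match the given sizes. Next: grasp the thick end, carry it to the channel mouth and push in slowly to just short of the goal.

```bash
cat >> h.py <<'E'
FY=np.radians(92.6);fx=np.array([np.cos(FY),np.sin(FY)]);fy=np.array([-fx[1],fx[0]]);O=np.array([.5146,.1682])
def W(x,y=0): return O+x*fx+y*fy
E
python3 - <<'E'
from h import *
d=np.array([-.98622,.16541]);C=np.array([.4830,-.26245]);G=C-.066*d
Q=dn(np.arctan2(d[1],d[0])-np.pi/2);z=.020;QF=dn(FY-np.pi/2)
manip.goto([*G,.12],Q);manip.move_l([*G,z],velocity=.12)
fingers.gripper_to(.3);st=sense();print(st['opening'],st['finger_force'],st['contact_force'])
manip.move_l([*G,.11],velocity=.15)
S=W(-.175-.156)
manip.goto([*S,.11],QF);manip.move_l([*S,z+.001],velocity=.1)
st=sense();print(st['contact_force'],st['eef_pos'],st['clock'],st['opening'])
s=snap('wrist');np.savez('w4.npz',**s);save(s['image'],'w4.png',1.4)
E
```

```text
0.45587625591494574 61.51015877723694 [-0.53363333 -0.26246531  5.7039342 ]
[-0.09039793 -0.06296641 -1.64455017] [ 0.52979839 -0.16249542  0.02100455] 15.3083 0.4537523625295277
```

View pics/w4.png

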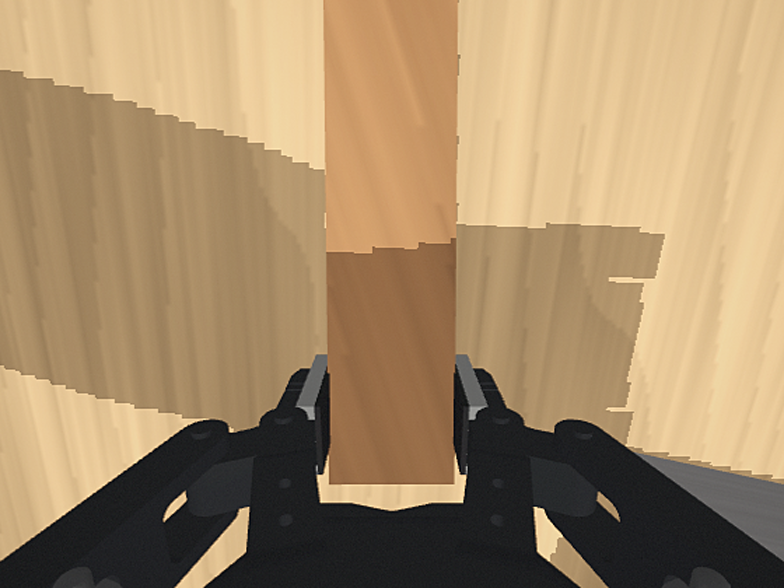

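The wedge is gripped squarely at its thick end (heel edge at row 485, sides at columns 327 and 456), 1 mm above the bench. I'll push in now.

```bash
python3 - <<'E'
from h import *
z=.0198;QF=dn(FY-np.pi/2)
manip.move_l([*W(-.331),z],velocity=.05)
for t in (-.12,-.07,-.02,.03,.105):
    manip.move_l([*W(t-.156),z],QF,velocity=.05);st=sense()
    print(t,(np.array([fx,fy])@(st['eef_pos'][:2]-O)).round(4),st['eef_pos'][2].round(4),(np.array([fx,fy])@st['contact_force'][:2]).round(1),st['contact_force'][2].round(1),round(st['clock'],1))
s=snap('wrist');np.savez('w5.npz',**s);save(s['image'],'w5.png',1.4)
E
```

```text
-0.12 [-0.2774 -0.0003] 0.0206 [-4.2  1.6] 7.6 16.9
-0.07 [-2.272e-01 -2.000e-04] 0.0205 [-2.8  2.3] 10.0 18.0
-0.02 [-1.772e-01 -1.000e-04] 0.0205 [-3.3  2. ] 9.6 19.2
0.03 [-0.1288  0.    ] 0.0205 [-9.5  2.3] 10.8 20.3
0.105 [-0.0536 -0.0006] 0.0206 [-8.  -0.7] 9.7 22.0
```

View pics/w5.png

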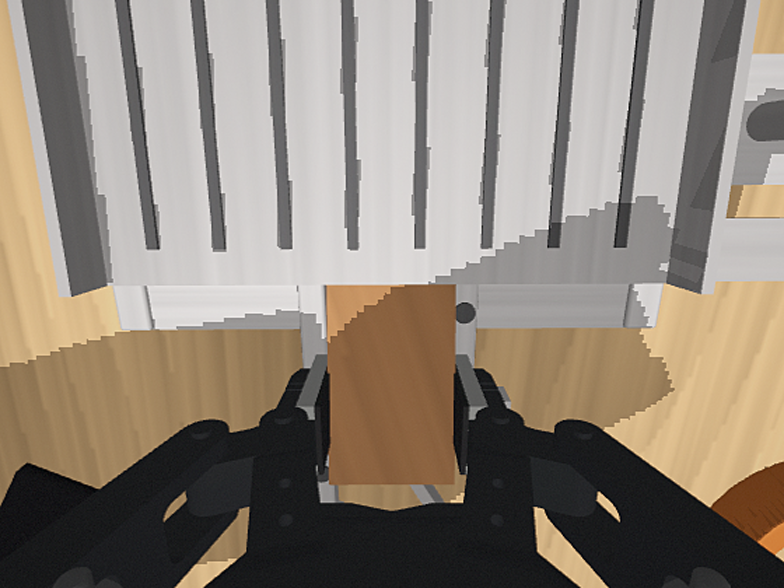

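The wedge is under the deck, whose free edge is at row 285. The catch arm is visible behind the heel at about (425,490). I'll push on and check the pointer against the mark using depth from the fixed cameras.

```bash
cat >> h.py <<'E'
def gap(s,X,dx,dy): # median height of points near X (frame offsets)
    h,w=s['depth'].shape;c=proj(s,X)[0].astype(int)
    g=np.array([(u,v) for v in range(max(c[1]-30,0),min(c[1]+30,h)) for u in range(max(c[0]-30,0),min(c[0]+30,w))])
    P=dpt(s,g);e=(P[:,:2]-np.array(X)[:2]);k=(abs(e@fx)<dx)&(abs(e@fy)<dy)&(P[:,2]>.03)&(P[:,2]<.075)
    return P[k,2].mean().round(5),P[k,2].std().round(5),k.sum()
PT=[.600,.1706,.045];MK=[.6276,.1711,.057]
def meas(n):
    s=snap(n);return n,gap(s,PT,.005,.007),gap(s,MK,.006,.005)
E
python3 - <<'E'
from h import *
s=dict(np.load('w2.npz'));print(gap(s,PT,.005,.007),gap(s,MK,.006,.005))
print(meas('top'),meas('scene'))
manip.move_l([*W(.117-.156),.0198],dn(FY-np.pi/2),velocity=.04)
st=sense();print((np.array([fx,fy])@(st['eef_pos'][:2]-O)).round(4),st['eef_pos'][2],st['contact_force'])
print(meas('top'),meas('scene'),sense()['clock'])
E
```

```text
(np.float64(0.03637), np.float64(0.00198), np.int64(88)) (np.float64(0.05684), np.float64(0.00068), np.int64(88))
('top', (np.float64(0.05456), np.float64(0.0), np.int64(1)), (np.float64(0.05667), np.float64(0.00307), np.int64(14))) ('scene', (np.float64(0.05599), np.float64(0.00531), np.int64(14)), (np.float64(0.05847), np.float64(0.00172), np.int64(10)))
[-0.0406 -0.0007] 0.020521249865033158 [ 0.75766509 -5.49868371  8.89400771]
('top', (np.float64(nan), np.float64(nan), np.int64(0)), (np.float64(0.05654), np.float64(0.00286), np.int64(16))) ('scene', (np.float64(0.06047), np.float64(0.00351), np.int64(13)), (np.float64(0.0593), np.float64(0.00099), np.int64(11))) 22.6583h.py:30: RuntimeWarning: Mean of empty slice.
  return P[k,2].mean().round(5),P[k,2].std().round(5),k.sum()
  ret = ret.dtype.type(ret / rcount)
  ret = _var(a, axis=axis, dtype=dtype, out=out, ddof=ddof,
  arrmean = um.true_divide(arrmean, div, out=arrmean,
  ret = ret.dtype.type(ret / rcount)
```

```bash
python3 - <<'E'
from h import *
fingers.gripper_to(1.0);p=sense()['eef_pos']
manip.move_l([p[0],p[1],.17],velocity=.2)
manip.goto([.56,.13,.27],dn(0.03))
s=snap('wrist');np.savez('w6.npz',**s);save(s['image'],'w6.png',1.4)
print(gap(s,PT,.005,.007),gap(s,MK,.006,.005),sense()['clock'])
im=s['image']
g=np.array([(u,v) for v in range(125,155) for u in range(305,350)]);z=dpt(s,g)[:,2].reshape(30,45)*1000
for r in z[::3,::2]: print(' '.join('%3d'%a for a in r))
E
```

```text
(np.float64(0.05756), np.float64(0.002), np.int64(113)) (np.float64(0.05688), np.float64(0.00079), np.int64(88)) 24.65
 47  47  62  60   0  11  11  13  13  12  10   9   9  10   9   9  56  56  56  56  60  59  60
 48  47  62  62   0  11  12  12  12  10   9  10  10   9  10  11  58  57  56  56  57  57  56
 46  48  61  63   0  12  11  12  11  12  10  10  10  10  10   9  58  56  55  57  57  55  56
 47  47  61  61   0  12  11  12  12  12   0  -1   0   0   0   0  56  55  56  55  57  57   0
 49  47  63  62   0  11  11  10  11  10   0   0   2  -1   0   0  56  56  57  58  57  56   0
 48  50  62  62   0  12  11  13  12  11   0   0   0   0   0   0  57  57  57  57  55  56   0
 50  49  63  62  56  56  57  57  57  56  56  58  56  56   0   0  56  57  56  56  56  56  -1
 50  50  63  63  56  55  56  57  57  57  56  56  57  55   0   0  57  58  57  57  56  56   1
 50  48  63  63  56  56  57  56  57  57  57  58  57  57   0   1  57  57  56  57  56  57   0
 49  49  64  64  57  58  57  57  57  57  57  56  57  58  -1   0  58  57  56  57  55  57   0
```

View pics/w6.png

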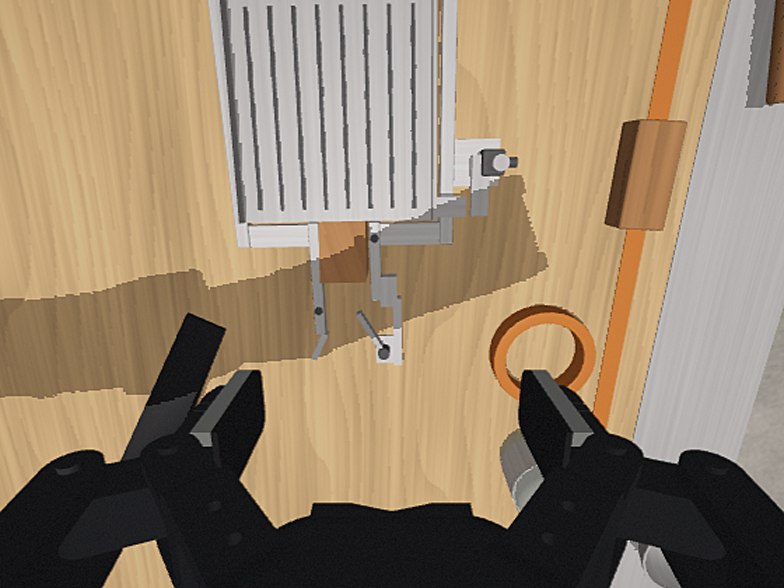

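The pointer tongue (455,205) and the mark (480,200) both read about 56.5 mm high, so they're level. The catch end at (360,312) is back in its starting position, behind the wedge's heel (row 283). The wedge lies centred in the channel and the gripper is clear.

```bash
python3 -c "
from h import *
print(manip.finish_job())"
```

```text
the job is handed in; nothing more can be done
None
```

The job is handed in: the wedge lies centred in the channel holding the deck up, the pointer and the height mark both measured about 56.5 mm high, and the catch has sprung back behind the wedge; no verdict came back.

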